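# Shut and bolt the workshop tool chest

## Task

The lid of the plywood tool chest has been left ajar: press it down until it lies flush, push the knob of the barrel bolt along its slot until the bolt is fully home in the keeper on the fixed part of the top, then push the knob over sideways into the notch until it lies right down, and come away. Do it all by pushing with the fingertips: do not take the knob between the fingers and do not lift the lid open. Leave the spool, the pin tin and the mug where they stand.

Things in the scene. Friction and masses are not known exactly. Their poses are not given: they have to be found in the camera images.
- chest: Brown plywood tool chest, 280 (its x) x 420 (its y) x 120 mm high, fixed to the bench. Origin: centre of its underside, z up; top at z = 120 mm. Of its top, y = 115 to 210 mm is a fixed rail; the rest, y = -210 to 112 mm over the full width, is the lid, 12 mm thick, hinged along the edge y = -210 mm at top height.
- leaf (a joint): Angle of the lid (rad): 0 = shut, flush with the rail; grows as the free edge, the one next to the rail, rises; starts at 0.14 to 0.37. Stiff friction hinges hold it at any angle; 2 to 5 N down near the free edge shuts it, against a rigid stop at 0.
- lid_edge (a point): Middle of the lid's free edge, on its upper face; moves with the lid. The bolt lies on the lid's centre line (chest x = 0, 44 mm wide); on either side of it the board is bare, chest x = -135 to -25 and 25 to 135 mm.
- bolt_throw (a joint): How far the bolt is shot (m): 0 = drawn back, 0.050 = home, at the end of its slot. Moves along chest +y, towards the rail; starts at 0 to 0.010, needs about 3 N, stays where it is left. With the lid shut the rod enters the keeper at 0.020 and shows 10 mm beyond it at 0.050.
- bolt_turn (a joint): Roll of the bolt about its axis (rad): 0 = knob straight up from the lid, growing as it leans towards chest +x; 1.45 = lying down at the end of the notch. The slot keeps it upright (within 0.12) until bolt_throw is within 1.5 mm of 0.050, where an 11 mm wide notch opens towards chest +x. Takes about 1 N at the knob; stays where it is left.
- bolt: Moving piece of the steel barrel bolt: 14 mm rod, 142 mm long, along chest y in a half-round barrel (top 25 mm above the lid's face) on a plate 44 x 150 x 3 mm, with an 8 mm stem carrying a ball knob. Origin: where rod and stem axes meet, 14 mm above the lid's face; y along the rod, z along the stem. Lid shut: its chest x = 0, chest y = 12 mm + bolt_throw.
- knob (a point): Centre of the ball knob, 16 mm in diameter, 36 mm from the rod's axis: when upright with the lid shut it stands 50 mm above the lid, and 17 mm of bare stem shows between the barrel and the ball.
- keeper (a point): Centre of the keeper's opening (18 mm wide) on the rail, on the bolt's axis: chest x = 0, y = 132 mm, 14 mm above the top. The steel keeper is 20 mm long in y and 25.5 mm high.
- spool: Loose wooden spool of thread, 30 mm in diameter, 42 mm high, standing on the rail at the -x side of the keeper. Origin: centre of its underside. Not to be disturbed.
- pin_tin: Loose round tin of pins, 54 mm in diameter, 24 mm high, on the rail at the +x side of the keeper. Origin: centre of its underside. Not to be disturbed.
- mug: Loose white mug, 80 mm wide, 95 mm high, on the bench beyond the chest's rail end. Origin: centre of its underside. Not to be disturbed.

How it is judged:
By the outcome, as a careful person would: the job done as asked, in the order asked, and still so for the second after the job is handed in, with the robot touching nothing.
It also fails if it takes over 58 s, if anything falls off the work surface, if the arm or the gripper's body presses on something with over 40 N, if the wrist force passes 120 N, or if a joint passes its speed limit or range.

## Robot

A 6-joint arm with a two-finger parallel gripper is mounted at the origin on the work surface. World frame = base frame: x ahead of the robot, y to its left, z up, the work surface at z = 0. Lengths are in m, angles in degrees, forces in N, time in s.
With the tool pointing down it reaches from about 0.3 to 0.75 m from the base axis. Payload 8.5 kg.
Tool frame: the origin (TCP) lies between the finger pads; the fingertips stand 17 mm ahead of it and the grasp point (between the pads) lies 2 mm behind it; z points along the fingers, y is the direction in which the jaws open and shut (so a half turn about z gives the same grasp; the last joint's range is limited). The gripper opens to 85 mm and grips with 20 to 120 N. Pads are 22 mm wide; open, the fingers measure 114 mm over their backs; the gripper's body (76 mm by 85 mm) begins 54 mm behind the grasp point. The pads swing forward as they close: fully open they stand 13 mm farther back than shut.
Start: joints at [53.268, 21.807, 74.336, -0, 83.858, -12.336], TCP at [0.227, 0.501, 0.248] pointing down, gripper open.
Joint ranges: [-178.18, 178.18], [-50.72, 133.34], [12.68, 142.11], [-81.47, 261.47], [9.98, 163.14], [-165.26, 165.26]. Speed limits (degrees/s): [136.94, 136.94, 180, 180, 180, 180].

## Interface

Orientations are given as a 3x3 rotation matrix whose columns are the frame's x, y, z axes.
In Python, from rig import readout, eyes, env gives the robot as it stands.
- The arm moves only by the tool arm_command, never from a script. Its argument "rows" is text: rows parted by semicolons, each of 7 numbers parted by spaces: the closure, from 0 (fully open) to 1 (shut), then the shift along the tool's x, y, z in mm, then the turn, a rotation vector about the tool's x, y, z in degrees. In form: grip dx dy dz rx ry rz; .... A call has 1 to 5 rows; each row shifts and turns the commanded pose from where the row before left it, along the tool's axes as they then stand; what a row does not reach is not made up. A row lasts 1/12 s, in which the tool goes at most 41.7 mm and 7.16 degrees, less where a joint would pass 70% of its speed; a pose out of reach is approached as far as the arm can. A call with a gripper value outside its range is refused whole. The fingers move at their own pace and stop on an object; "squeeze" is the grip in N (left out, the last holds). Time passes only in rows, so rows that do not move let the fingers close. It gives the time, the measured TCP pose, the force and the opening at its end, in the units of the state.
- readout.observe(): the state, without advancing time (a new reading comes with each control period).
- eyes.get_image(name): name is "scene" or "top"; returns the picture (400x640x3 uint8, red, green, blue); there is no depth.
- eyes.camera_model(name): a dict with "mtx" (3x3 intrinsics, pixels), "k1" (the pictures are not rectified: a ray, as slopes to the right and down, at radius r is drawn at 1 + k1 r^2 times it, then the intrinsics apply), "view" (4x4, takes a point from world to camera coordinates). Camera axes: x right, y up, looking along -z (the intrinsics and any distortion apply to the point x, -y, -z); pixel columns grow to the right and rows downward; lengths in m; the calibration is good to about 2 mm. A picture is of the moment at which its call begins. camera_model takes no time and is no camera call.
- env.close_job(): hands the job in, once; it reports no verdict.
The state is a dict: "time_s": time; "q": joint angles; "qvel": joint speeds; "joint_efforts": joint torques, N m; "position": TCP position; "tool_rot": TCP orientation; "ft_force": force on the tool from outside, world axes, zero at the start; "wrist_torque": the same for the moment, N m; "grip_width": finger opening in m.
Only numpy, scipy, OpenCV 4.12 (cv2) and the standard library are available. Lean on these libraries where they do the work, as an engineer would, in place of code of your own. Each camera call takes 0.05 s, during which the arm holds its last target. There are 200 camera calls.

## Working session

There is one attempt and no reset: what is moved stays moved. The work goes in short steps, Python scripts to look and compute and a tool call to move; the robot and the scene stay as the last step left them, time stands still between calls to the robot, and variables do not carry over. Pictures are saved under pics/ and viewed, about 8 in all and at most 12, crops included, and the job is handed in when it is done.

Besides the shell and the picture viewer there is one more tool, called after ">>>" as a command line: name --argument value ..., lists and objects as JSON in quotes. arm_command: Moves the arm, as the interface text tells. Its arguments: {"type":"object","properties":{"rows":{"type":"string"},"squeeze":{"type":"number"}},"required":["rows"]}

```bash
mkdir -p pics
python3 - <<'E'
from rig import readout, eyes, env
import cv2,numpy as np
for n in("scene","top"):
    im=eyes.get_image(n); cv2.imwrite(f"pics/{n}0.png",im[:,:,::-1]); m=eyes.camera_model(n)
    print(n,np.round(m["mtx"],1).tolist(),m["k1"],np.round(m["view"],3).tolist())
s=readout.observe();print(s)
E
```

```text
scene [[474.5, 0.0, 326.4], [0.0, 474.5, 207.8], [0.0, 0.0, 1.0]] 0.0010061745665645512 [[-0.606, 0.795, -0.018, 0.265], [-0.465, -0.336, 0.819, 0.197], [0.646, 0.505, 0.573, -1.547], [0.0, 0.0, 0.0, 1.0]]
top [[373.3, 0.0, 324.4], [0.0, 373.3, 199.2], [0.0, 0.0, 1.0]] -0.0060498090949339806 [[-0.008, -0.999, -0.04, 0.114], [0.991, -0.013, 0.135, -0.563], [-0.135, -0.038, 0.99, -0.787], [0.0, 0.0, 0.0, 1.0]]
{'time_s': 0.1, 'q': array([ 5.32700032e+01,  2.18370060e+01,  7.43785381e+01,  8.64687809e-04,
        8.38573186e+01, -1.23380717e+01]), 'qvel': array([ 0.02214187, -0.07366847, -0.16071518,  0.1526503 ,  0.09454407,
        0.0670426 ]), 'joint_efforts': array([ 3.33157994e-03, -4.49224269e+01, -2.31658351e+01, -2.51606234e-04,
        3.67835673e-03, -7.26579901e-05]), 'position': array([0.22701361, 0.50070918, 0.24778569]), 'tool_rot': array([[-9.10741090e-01,  4.12977081e-01, -7.72555006e-04],
       [ 4.12977705e-01,  9.10740575e-01, -1.01024029e-03],
       [ 2.86391103e-04, -1.23911534e-03, -9.99999191e-01]]), 'ft_force': array([ 0.09760082, -0.49836629,  0.49631592]), 'wrist_torque': array([-0.04856222,  0.00589604,  0.00170188]), 'grip_width': 0.08571658691030927}
```

View pics/scene0.png

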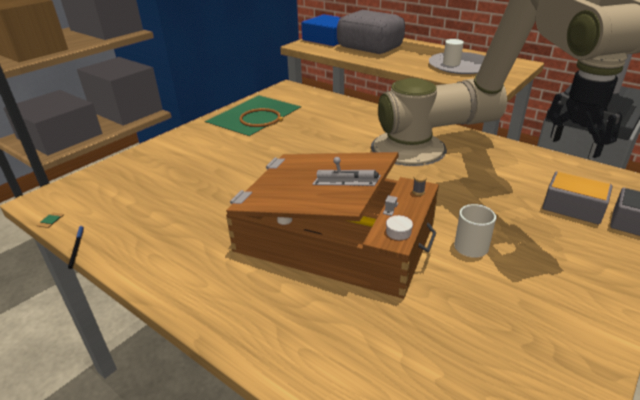

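View pics/top0.png

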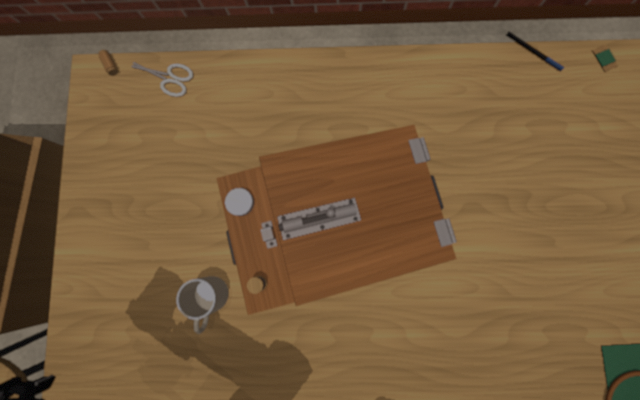

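The scene picture shows the chest with its lid ajar: lid free corners at (360,216) and (397,153), knob near (337,160), rail corner at (404,264). In the top picture the rail corners are (217,178) and (248,313), the hinge corners (415,125) and (455,259), the tin (238,201), the spool (256,285) and the keeper (268,234). I'll fit the pose from these.

```bash
cat > h.py <<'E'
from rig import readout, eyes, env
import cv2,numpy as np
from scipy.optimize import least_squares
from scipy.spatial.transform import Rotation as R
CM={n:eyes.camera_model(n) for n in("scene","top")}
def proj(n,P):
    m=CM[n];V=np.array(m["view"]);c=V[:3,:3]@np.asarray(P)+V[:3,3]
    a=np.array([c[0],-c[1]])/-c[2];a=a*(1+m["k1"]*(a@a));K=np.array(m["mtx"])
    return a*[K[0,0],K[1,1]]+K[:2,2]
def ray_z(n,px,z):  # world point at height z seen at px
    return least_squares(lambda p:proj(n,[p[0],p[1],z])-px,[.5,.1]).x
def lid(p,a): # point given as if shut (chest mm) -> chest mm at leaf a
    y,z=p[1]+210,p[2]-120
    return [p[0],-210+y*np.cos(a)-z*np.sin(a),120+y*np.sin(a)+z*np.cos(a)]
def w(pose,p): # chest mm -> world m
    c,s=np.cos(pose[2]),np.sin(pose[2]);return np.array([pose[0]+(c*p[0]-s*p[1])/1e3,pose[1]+(s*p[0]+c*p[1])/1e3,p[2]/1e3])
E
cat > fit.py <<'E'
from h import *
F=[("top",(217,178),(140,210,120)),("top",(248,313),(-140,210,120)),("top",(415,125),(140,-210,120)),("top",(455,259),(-140,-210,120)),
("scene",(404,264),(140,210,120)),("scene",(230,212),(140,-210,120)),("scene",(438,186),(-140,210,120))]
L=[("top",(260,157),(140,112,120)),("top",(295,305),(-140,112,120)),("scene",(360,216),(140,112,120)),("scene",(397,153),(-140,112,120))]
def res(v):
    return np.concatenate([proj(n,w(v,p))-px for n,px,p in F]+[proj(n,w(v,lid(p,v[3])))-px for n,px,p in L])
r=least_squares(res,[.55,.1,.2,.2],loss="soft_l1",x_scale=[.01,.01,.1,.1])
print(r.x,np.round(r.fun.reshape(-1,2),1).tolist())
v=r.x
for t in(0,.01): print("knob",t,[proj(n,w(v,lid((0,12+t*1e3,170),v[3]))).round(1) for n in("top","scene")])
print("keeper",[proj(n,w(v,(0,132,145))).round(1) for n in("top","scene")])
for nm,px,z in(("tin",(238,201),.144),("spool",(256,284),.162),("mug",(196,298),.095)):
    p=ray_z("top",px,z);c,s=np.cos(v[2]),np.sin(v[2]);d=(p-v[:2])*1e3
    print(nm,p.round(3),"chest",np.round([c*d[0]+s*d[1],-s*d[0]+c*d[1]],0))
np.save("pose.npy",v)
for n,b in(("top",(200,110,470,330)),("scene",(215,130,455,300))):
    im=eyes.get_image(n)
    for p in [(0,12,170),(0,17,170),(0,22,170)]:pass
    x0,y0,x1,y1=b;cv2.imwrite(f"pics/{n}c.png",cv2.resize(im[y0:y1,x0:x1,::-1],None,fx=2.9,fy=2.6 if 0 else 2.9,interpolation=cv2.INTER_CUBIC)[:600,:800])
a=cv2.imread("pics/topc.png");print(a.shape)
E
python3 fit.py
```

```text
[0.51777143 0.08808579 0.24713598 0.20548488] [[-0.6, -1.0], [-1.1, 1.1], [0.3, -0.6], [1.7, -0.0], [3.3, -8.1], [-5.4, -2.0], [0.4, -1.3], [-0.9, -1.1], [0.2, 0.4], [-2.6, 0.9], [0.8, -0.3]]
knob 0 [array([334. , 211.7]), array([333.4, 161.1])]
knob 0.01 [array([328.5, 213. ]), array([337.5, 161.1])]
keeper [array([266.7, 233.2]), array([390.5, 199.7])]
tin [0.549 0.274] chest [ 75. 172.]
spool [0.391 0.231] chest [-87. 170.]
mug [0.358 0.368] chest [-86. 311.]
(600, 783, 3)
```

View pics/topc.png

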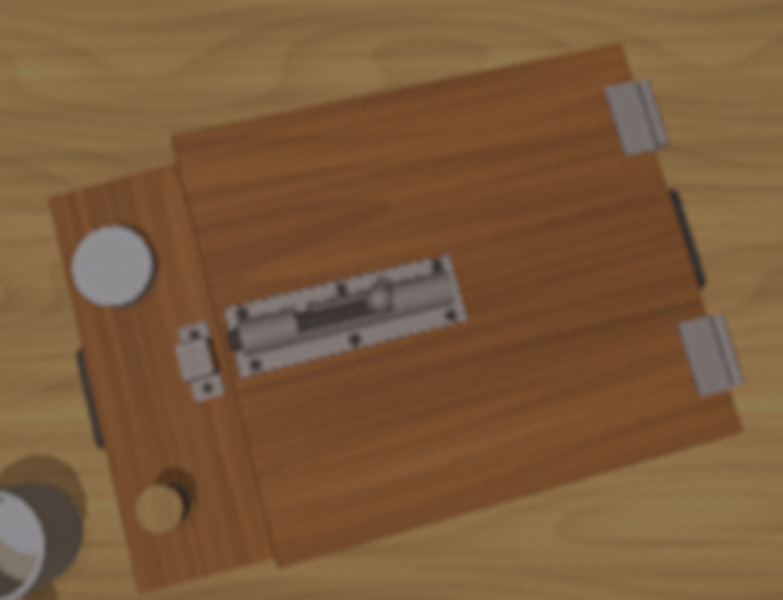

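View pics/scenec.png

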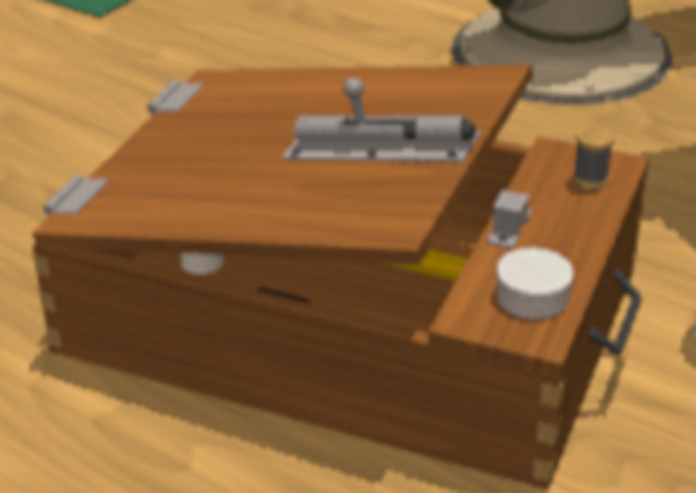

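Crops: refined pixels (scene rail corner is (407,255), hinge corner (227,211); knob at top (331,212), scene (337,160)); I misread one corner before. Refit including throw.

```bash
python3 - <<'E'
import re
s=open('fit.py').read()
s=s[:s.index("for n,b in")]
for a,b in(("(217,178)","(217.2,178.3)"),("(248,313)","(247.6,313.8)"),("(415,125)","(414.5,125.2)"),("(455,259)","(455.5,258.6)"),("(404,264)","(407.4,254.8)"),("(230,212)","(227.4,210.7)"),("(438,186)","(438.4,184.1)"),("(260,157)","(259.3,156.2)"),("(295,305)","(295.5,305.5)"),("(360,216)","(359.1,216.2)"),("(397,153)","(398.1,153.4)")): s=s.replace(a,b)
s=s.replace("for n,px,p in L])","for n,px,p in L]+[proj('top',w(v,lid((0,12+v[4],170),v[3])))-(331,212.4),proj('scene',w(v,lid((0,12+v[4],170),v[3])))-(336.7,160.3),proj('top',w(v,(0,132,145.5)))-(267.6,233.8)])").replace(".2,.2],",".2,.2,5],").replace(".1,.1])",".1,.1,5])")
open('fit.py','w').write(s)
E
python3 fit.py
```

```text
[0.51701571 0.08811445 0.25093246 0.206062   6.04608719] [[-1.0, -0.5], [-0.3, 1.0], [0.5, -0.7], [1.4, 0.3], [0.5, 0.7], [-2.5, -0.6], [-0.0, 0.2], [-0.5, 0.3], [0.0, 0.5], [-1.2, 0.4], [-0.3, -1.0], [-0.3, 0.5], [-0.7, 0.6], [-0.9, 0.1]]
knob 0 [array([334. , 212.1]), array([333.6, 160.9])]
knob 0.01 [array([328.5, 213.4]), array([337.7, 160.9])]
keeper [array([266.7, 233.9]), array([390.7, 199.4])]
tin [0.549 0.274] chest [ 77. 172.]
spool [0.391 0.231] chest [-86. 170.]
mug [0.358 0.368] chest [-84. 311.]
```

```bash
cat >> h.py <<'E'
def st():
    v=np.load("pose.npy");s=readout.observe();Rt=np.array(s["tool_rot"]);p=np.array(s["position"])
    tip=p+.017*Rt[:,2];c,k=np.cos(v[2]),np.sin(v[2]);d=(tip[:2]-v[:2])*1e3
    C=np.array([[c,-k,0],[k,c,0],[0,0,1]])
    return s,Rt,C,np.array([c*d[0]+k*d[1],-k*d[0]+c*d[1],tip[2]*1e3])
def goto(*t): # chest-mm tip targets; print shifts in tool axes, and the remaining turn
    s,Rt,C,tip=st();print("t",round(s["time_s"],2),"tip chest",tip.round(1),"F chest",(C.T@s["ft_force"]).round(1),"w",round(s["grip_width"],4))
    D=np.c_[C[:,1],C[:,0],[0,0,-1]]
    print("turn",np.degrees(R.from_matrix(Rt.T@D).as_rotvec()).round(2))
    for g in t:
        print(g,"shift now",(Rt.T@C@(np.array(g)-tip)).round(1),"after turn",(D.T@C@(np.array(g)-tip)).round(1));tip=np.array(g)
E
python3 -c "
from h import *
goto((-70,79,225),(-70,79,185))"
```

```text
t 0.2 tip chest [-178.4  471.7  231. ] F chest [ 0.7 -0.8 -0.3] w 0.0853
turn [-5.000e-02  1.000e-02  5.123e+01]
(-70, 79, 225) shift now [-330.4 -238.3    6.1] after turn [-392.7  108.4    6. ]
(-70, 79, 185) shift now [-0.  0. 40.] after turn [ 0.  0. 40.]
```

>>> arm_command --rows "1 0 0 0 0 0 7; 1 0 0 0 0 0 7; 1 0 0 0 0 0 7; 1 0 0 0 0 0 7; 1 0 0 0 0 0 7" --squeeze 40

```text
time_s: 0.62
position: [0.2271, 0.5008, 0.2481]
tool_rot: [[-0.504, 0.864, -0.0], [0.864, 0.504, -0.0], [-0.0, -0.0, -1.0]]
ft_force: [0.1, -1.3, -0.5]
grip_width: 0.0255
```

>>> arm_command --rows "1 0 0 0 0 0 7; 1 0 0 0 0 0 7; 1 0 0 0 0 0 2.4; 1 0 0 0 0 0 0"

```text
time_s: 0.95
position: [0.2271, 0.5008, 0.2482]
tool_rot: [[-0.244, 0.97, -0.0], [0.97, 0.244, -0.0], [-0.0, -0.0, -1.0]]
ft_force: [-0.2, -0.0, -0.5]
grip_width: 0.0002
```

```bash
python3 -c "
from h import *
goto((-70,79,225),(-70,79,185))"
```

```text
t 0.95 tip chest [-178.3  471.8  231.2] F chest [-0.2  0.  -0.5] w 0.0002
turn [-0.02  0.01 -0.26]
(-70, 79, 225) shift now [-392.3  110.1    6.2] after turn [-392.8  108.3    6.2]
(-70, 79, 185) shift now [ 0.  0. 40.] after turn [ 0.  0. 40.]
```

>>> arm_command --rows "1 -39 11 0 0 0 0; 1 -39 11 0 0 0 0; 1 -39 11 0 0 0 0; 1 -39 11 0 0 0 0; 1 -39 11 0 0 0 0"

```text
time_s: 1.37
position: [0.3287, 0.3237, 0.2483]
tool_rot: [[-0.248, 0.969, 0.0], [0.969, 0.248, -0.0], [-0.0, 0.0, -1.0]]
ft_force: [1.0, 0.7, -0.1]
grip_width: 0.0001
```

>>> arm_command --rows "1 -39 11 0 0 0 0; 1 -39 11 0 0 0 0; 1 -39 11 2 0 0 0; 1 -39 11 2 0 0 0; 1 -39 11 2 0 0 0"

```text
time_s: 1.78
position: [0.43, 0.1479, 0.2424]
tool_rot: [[-0.247, 0.969, 0.0], [0.969, 0.247, 0.0], [-0.0, 0.0, -1.0]]
ft_force: [0.7, 0.9, -0.1]
grip_width: -0.0002
```

>>> arm_command --rows "1 0 0 10 0 0 0; 1 0 0 10 0 0 0; 1 0 0 5 0 0 0; 1 0 0 5 0 0 0; 1 0 0 0 0 0 0"

```text
time_s: 2.2
position: [0.4291, 0.1501, 0.2117]
tool_rot: [[-0.247, 0.969, -0.001], [0.969, 0.247, -0.0], [0.0, -0.001, -1.0]]
ft_force: [-0.6, -0.6, -0.1]
grip_width: -0.0
```

```bash
python3 -c "
from h import *
goto((-70,79,180),(-70,85,120))
for n in('scene',):cv2.imwrite('pics/a.png',eyes.get_image(n)[60:340,150:550,::-1].repeat(2,0).repeat(2,1))"
```

```text
t 2.2 tip chest [-69.8  81.9 194.7] F chest [-0.7 -0.4 -0.1] w -0.0
turn [-0.08 -0.01 -0.09]
(-70, 79, 180) shift now [-2.9 -0.1 14.7] after turn [-2.9 -0.2 14.7]
(-70, 85, 120) shift now [ 6.   0.1 60. ] after turn [ 6.  0. 60.]
```

View pics/a.png

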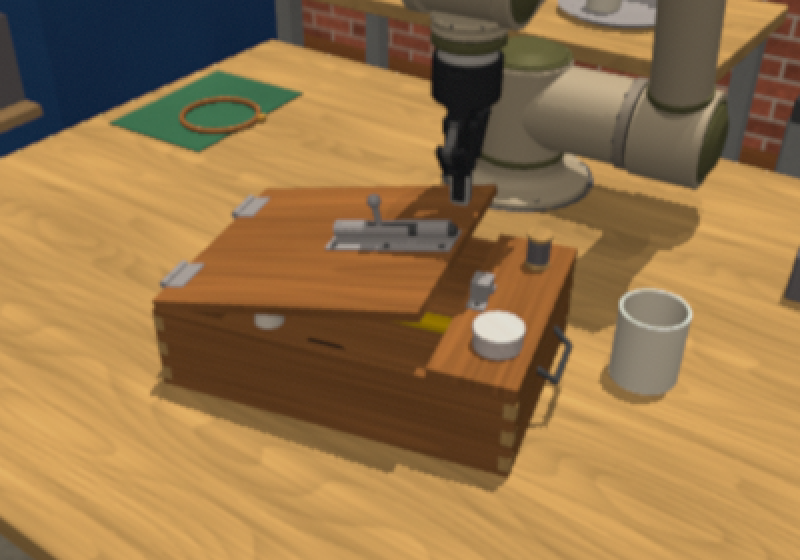

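The closed fingers hang over the bare board at about (460,195) in the crop, near the free edge, clear of the bolt and spool. Pressing now.

>>> arm_command --rows "1 0 0 8 0 0 0; 1 0 0 6 0 0 0; 1 0 0 6 0 0 0; 1 0 0 6 0 0 0; 1 0 0 6 0 0 0"

```text
time_s: 2.67
position: [0.4295, 0.15, 0.1799]
tool_rot: [[-0.246, 0.969, 0.0], [0.969, 0.246, 0.0], [0.0, 0.0, -1.0]]
ft_force: [-0.6, 1.4, 2.3]
grip_width: 0.0001
```

>>> arm_command --rows "1 0 0 7 0 0 0; 1 0 0 7 0 0 0; 1 0 0 7 0 0 0; 1 0 0 7 0 0 0; 1 0 0 6 0 0 0"

```text
time_s: 3.08
position: [0.4294, 0.1498, 0.1455]
tool_rot: [[-0.245, 0.969, -0.0], [0.969, 0.245, -0.0], [0.0, -0.0, -1.0]]
ft_force: [-1.2, 1.2, 2.2]
grip_width: 0.0
```

>>> arm_command --rows "1 0 0 3 0 0 0; 1 0 0 2 0 0 0; 1 0 0 1 0 0 0; 1 0 0 1 0 0 0; 1 0 0 0 0 0 0"

```text
time_s: 3.5
position: [0.4294, 0.1497, 0.1392]
tool_rot: [[-0.245, 0.969, -0.0], [0.969, 0.245, -0.0], [-0.0, -0.0, -1.0]]
ft_force: [-0.5, 0.7, -0.2]
grip_width: -0.0002
```

>>> arm_command --rows "1 0 0 1 0 0 0; 1 0 0 1 0 0 0; 1 0 0 1 0 0 0; 1 0 0 0 0 0 0"

```text
time_s: 3.83
position: [0.4295, 0.1497, 0.1369]
tool_rot: [[-0.245, 0.969, 0.001], [0.969, 0.245, -0.0], [-0.0, 0.001, -1.0]]
ft_force: [-3.7, -0.0, 8.4]
grip_width: 0.0003
```

>>> arm_command --rows "1 0 0 1 0 0 0; 1 0 0 0 0 0 0"

```text
time_s: 4.0
position: [0.4296, 0.1497, 0.1368]
tool_rot: [[-0.246, 0.969, 0.002], [0.969, 0.246, -0.0], [-0.001, 0.001, -1.0]]
ft_force: [-6.9, -0.7, 19.4]
grip_width: -0.0001
```

>>> arm_command --rows "1 0 0 -15 0 0 0; 1 0 0 -25 0 0 0; 1 0 0 -25 0 0 0; 1 0 0 -10 0 0 0; 1 0 0 0 0 0 0"

```text
time_s: 4.42
position: [0.4305, 0.1498, 0.2124]
tool_rot: [[-0.245, 0.969, 0.005], [0.969, 0.245, 0.0], [-0.001, 0.005, -1.0]]
ft_force: [0.1, -0.1, 0.8]
grip_width: 0.0001
```

```bash
python3 -c "
from h import *
goto((0,-22,195),(0,-22,157),(0,5,157))
v=np.load('pose.npy')
for n,b in(('top',(200,110)),('scene',(240,120))):
  im=eyes.get_image(n);cv2.imwrite('pics/b%s.png'%n,cv2.resize(im[b[1]:b[1]+140,b[0]:b[0]+200,::-1],None,fx=2,fy=2,interpolation=cv2.INTER_CUBIC))
  for t in (0,5,10):print(n,t,(proj(n,w(v,(0,12+t,170)))-b)*2)
cv2.imwrite('pics/b.png',np.hstack([cv2.imread('pics/btop.png'),cv2.imread('pics/bscene.png')]))"
```

```text
t 4.42 tip chest [-68.4  81.2 195.4] F chest [ 0.1 -0.1  0.8] w 0.0001
turn [ 0.27  0.06 -0.17]
(0, -22, 195) shift now [-103.    68.7    0.8] after turn [-103.2   68.4    0.4]
(0, -22, 157) shift now [ 0.  -0.2 38. ] after turn [ 0.  0. 38.]
(0, 5, 157) shift now [27.  -0.1 -0. ] after turn [27.  0.  0.]
top 0 [253.12399067 213.1742677 ]
top 5 [247.9158905  214.56720046]
top 10 [242.70807376 215.96003479]
scene 0 [199.78141074 118.68474945]
scene 5 [203.92234232 119.53018222]
scene 10 [208.07606428 120.37822384]
```

View pics/b.png

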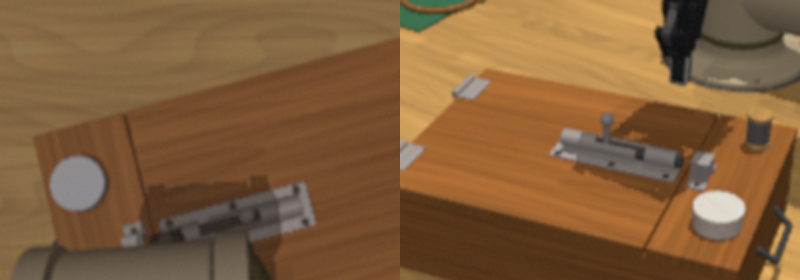

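The lid lies flush in the picture; the knob at crop (606,119) matches throw ≈7 mm, so knob y ≈ 19 mm. Next I go behind it.

>>> arm_command --rows "1 -30 10 0 0 0 0; 1 -30 20 0 0 0 0; 1 -30 20 0 0 0 0; 1 -13 18 0 0 0 0; 1 0 0 0 0 0 0"

```text
time_s: 4.93
position: [0.5233, 0.0642, 0.2082]
tool_rot: [[-0.242, 0.97, -0.001], [0.97, 0.242, -0.0], [0.0, -0.001, -1.0]]
ft_force: [-0.6, -0.4, 0.0]
grip_width: 0.0001
```

>>> arm_command --rows "1 0 0 15 0 0 0; 1 0 0 15 0 0 0; 1 0 0 8 0 0 0; 1 0 0 0 0 0 0"

```text
time_s: 5.27
position: [0.5192, 0.067, 0.1699]
tool_rot: [[-0.246, 0.969, -0.005], [0.969, 0.246, 0.0], [0.002, -0.005, -1.0]]
ft_force: [-0.4, -0.0, -1.3]
grip_width: 0.0002
```

```bash
python3 -c "
from h import *
goto((0,0,156),(0,43,156))"
```

```text
t 5.27 tip chest [ -3.2 -21.  152.9] F chest [-0.4  0.1 -1.3] w 0.0002
turn [-0.28 -0.1  -0.16]
(0, 0, 156) shift now [21.   3.1 -3.1] after turn [21.   3.2 -3.1]
(0, 43, 156) shift now [43.  -0.1  0.1] after turn [43.  0.  0.]
```

>>> arm_command --rows "1 6 3 -2 0 0 0; 1 6 0 0 0 0 0; 1 6 0 0 0 0 0; 1 4 0 0 0 0 0; 1 4 0 0 0 0 0"

```text
time_s: 5.68
position: [0.5173, 0.093, 0.1749]
tool_rot: [[-0.246, 0.969, 0.001], [0.969, 0.246, -0.001], [-0.001, 0.001, -1.0]]
ft_force: [-0.1, -1.6, 1.6]
grip_width: -0.0004
```

>>> arm_command --rows "1 4 0 0 0 0 0; 1 4 0 0 0 0 0; 1 4 0 0 0 0 0; 1 4 0 0 0 0 0; 1 4 0 0 0 0 0"

```text
time_s: 6.1
position: [0.5123, 0.1122, 0.1744]
tool_rot: [[-0.245, 0.969, 0.0], [0.969, 0.245, -0.0], [-0.0, 0.0, -1.0]]
ft_force: [0.8, -3.2, 2.0]
grip_width: 0.0004
```

```bash
python3 -c "
from h import *
goto((0,43,156))"
```

```text
t 6.1 tip chest [  1.4  24.5 157.4] F chest [-0.  -3.3  2. ] w 0.0004
turn [ 0.01  0.01 -0.18]
(0, 43, 156) shift now [18.5 -1.5  1.4] after turn [18.5 -1.4  1.4]
```

>>> arm_command --rows "1 4 -1 1 0 0 0; 1 4 0 0 0 0 0; 1 4 0 0 0 0 0; 1 3 0 0 0 0 0; 1 0 0 0 0 0 0"

```text
time_s: 6.52
position: [0.5074, 0.1269, 0.1732]
tool_rot: [[-0.246, 0.969, -0.0], [0.969, 0.246, 0.0], [0.001, -0.0, -1.0]]
ft_force: [-0.1, -0.5, 0.3]
grip_width: -0.0002
```

>>> arm_command --rows "1 1 0 0 0 0 0; 1 1 0 0 0 0 0; 1 0 0 0 0 0 0"

```text
time_s: 6.77
position: [0.507, 0.1282, 0.1732]
tool_rot: [[-0.245, 0.969, -0.0], [0.969, 0.245, -0.0], [0.0, -0.0, -1.0]]
ft_force: [0.3, -1.7, 1.2]
grip_width: -0.0004
```

```bash
python3 -c "
from h import *
goto((0,43,156))"
```

```text
t 6.77 tip chest [  0.3  41.3 156.2] F chest [-0.1 -1.7  1.2] w -0.0004
turn [-0.02 -0.01 -0.17]
(0, 43, 156) shift now [ 1.7 -0.3  0.2] after turn [ 1.7 -0.3  0.2]
```

>>> arm_command --rows "1 1 0 0 0 0 0; 1 1 0 0 0 0 0; 1 1 0 0 0 0 0; 1 0 0 0 0 0 0"

```text
time_s: 7.1
position: [0.5066, 0.1304, 0.1732]
tool_rot: [[-0.245, 0.969, 0.0], [0.969, 0.245, -0.002], [-0.002, -0.0, -1.0]]
ft_force: [1.2, -7.3, -0.9]
grip_width: 0.0
```

>>> arm_command --rows "1 1 0 0 0 0 0; 1 0 0 0 0 0 0"

```text
time_s: 7.27
position: [0.5066, 0.1306, 0.1733]
tool_rot: [[-0.245, 0.969, 0.001], [0.969, 0.245, -0.003], [-0.003, -0.0, -1.0]]
ft_force: [1.3, -11.4, 0.4]
grip_width: -0.0
```

At the end stop: 11 N and tip y 43.7, as expected for a throw of 50 mm. Now round to the −x side of the knob.

>>> arm_command --rows "1 -10 0 0 0 0 0; 1 -10 -10 0 0 0 0; 1 0 -20 0 0 0 0; 1 0 -12 0 0 0 0; 1 10 0 0 0 0 0"

```text
time_s: 7.68
position: [0.4664, 0.1111, 0.1733]
tool_rot: [[-0.243, 0.97, -0.001], [0.97, 0.243, 0.001], [0.001, -0.001, -1.0]]
ft_force: [0.8, 0.5, 0.7]
grip_width: -0.0002
```

>>> arm_command --rows "1 15 0 0 0 0 0; 1 11 0 0 0 0 0; 1 0 0 0 0 0 0"

```text
time_s: 7.93
position: [0.4613, 0.1392, 0.1733]
tool_rot: [[-0.247, 0.969, -0.0], [0.969, 0.247, 0.001], [0.001, 0.0, -1.0]]
ft_force: [-0.0, -0.5, -0.6]
grip_width: 0.0003
```

```bash
python3 -c "
from h import *
goto((-40,62,153),(-22,62,153))
v=np.load('pose.npy')
n='scene';b=(320,140);im=eyes.get_image(n);cv2.imwrite('pics/c.png',cv2.resize(im[b[1]:b[1]+120,b[0]:b[0]+150,::-1],None,fx=4,fy=4,interpolation=cv2.INTER_CUBIC))
for t in (45,50):print(n,t,(proj(n,w(v,(0,12+t,170)))-b)*4)"
```

```text
t 7.93 tip chest [-41.3  63.3 156.3] F chest [-0.1 -0.5 -0.6] w 0.0003
turn [ 0.01 -0.05 -0.06]
(-40, 62, 153) shift now [-1.3  1.3  3.3] after turn [-1.3  1.3  3.3]
(-22, 62, 153) shift now [ 0. 18.  0.] after turn [ 0. 18.  0.]
scene 45 [155.03064909 172.77719417]
scene 50 [163.54711286 174.51591013]
```

View pics/c.png

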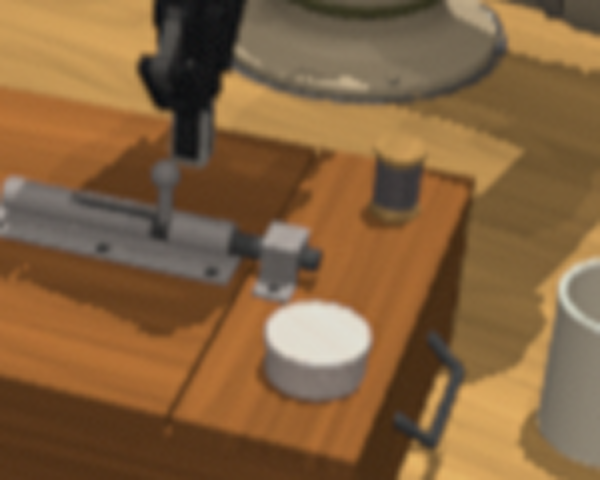

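Knob at (166,174) agrees with the prediction (164,174.5) for throw 50, and the rod shows past the keeper. Pushing sideways.

>>> arm_command --rows "1 -1 8 4 0 0 0; 1 0 6 0 0 0 0; 1 0 5 0 0 0 0; 1 0 5 0 0 0 0; 1 0 5 0 0 0 0"

```text
time_s: 8.4
position: [0.4906, 0.1433, 0.1692]
tool_rot: [[-0.245, 0.97, -0.0], [0.97, 0.245, -0.0], [-0.0, -0.0, -1.0]]
ft_force: [-0.2, -0.9, 1.0]
grip_width: 0.0001
```

>>> arm_command --rows "1 0 5 0 0 0 0; 1 0 5 0 0 0 0; 1 0 5 0 0 0 0; 1 0 4 0 0 0 0; 1 0 0 0 0 0 0"

```text
time_s: 8.82
position: [0.5091, 0.1482, 0.1693]
tool_rot: [[-0.245, 0.969, 0.001], [0.969, 0.245, 0.0], [0.0, 0.001, -1.0]]
ft_force: [-0.2, -0.4, 0.5]
grip_width: -0.0
```

```bash
python3 -c "
from h import *
goto((8,62,152))"
```

```text
t 8.82 tip chest [  7.3  60.2 152.3] F chest [-0.3 -0.4  0.5] w -0.0
turn [ 0.03 -0.   -0.17]
(8, 62, 152) shift now [1.8 0.7 0.3] after turn [1.8 0.7 0.3]
```

>>> arm_command --rows "1 1 4 0 0 0 0; 1 1 4 0 0 0 0; 1 0 4 0 0 0 0; 1 0 4 0 0 0 0; 1 0 0 0 0 0 0"

```text
time_s: 9.23
position: [0.5242, 0.1542, 0.1694]
tool_rot: [[-0.245, 0.969, 0.001], [0.969, 0.245, 0.0], [-0.0, 0.001, -1.0]]
ft_force: [-0.5, 0.1, 0.2]
grip_width: 0.0
```

>>> arm_command --rows "1 0 4 0 0 0 0; 1 0 4 0 0 0 0; 1 0 4 0 0 0 0; 1 0 0 0 0 0 0"

```text
time_s: 9.57
position: [0.5359, 0.157, 0.1694]
tool_rot: [[-0.245, 0.969, 0.001], [0.969, 0.245, 0.0], [-0.0, 0.001, -1.0]]
ft_force: [0.5, -0.1, 1.2]
grip_width: 0.0002
```

```bash
python3 -c "
from h import *
goto((36,62,148),(36,62,146))"
```

```text
t 9.57 tip chest [ 35.4  62.  152.4] F chest [ 0.5 -0.2  1.2] w 0.0002
turn [ 0.06  0.01 -0.18]
(36, 62, 148) shift now [-0.   0.6  4.4] after turn [-0.   0.6  4.4]
(36, 62, 146) shift now [ 0. -0.  2.] after turn [0. 0. 2.]
```

>>> arm_command --rows "1 0 5 2 0 0 0; 1 0 0 2 0 0 0; 1 0 0 1 0 0 0; 1 0 0 1 0 0 0; 1 0 0 0 0 0 0"

```text
time_s: 9.98
position: [0.5398, 0.1581, 0.1632]
tool_rot: [[-0.245, 0.969, 0.0], [0.969, 0.245, 0.0], [-0.0, 0.0, -1.0]]
ft_force: [0.5, -0.2, 0.9]
grip_width: -0.0001
```

>>> arm_command --rows "1 0 0 1 0 0 0; 1 0 0 0 0 0 0"

```text
time_s: 10.15
position: [0.5399, 0.1581, 0.1629]
tool_rot: [[-0.245, 0.969, 0.001], [0.969, 0.245, 0.0], [-0.0, 0.001, -1.0]]
ft_force: [-0.5, 0.3, 5.3]
grip_width: 0.0004
```

```bash
python3 -c "
from h import *
goto((36,62,146))"
```

```text
t 10.15 tip chest [ 39.6  62.1 145.9] F chest [-0.4  0.5  5.3] w 0.0004
turn [ 0.05  0.01 -0.17]
(36, 62, 146) shift now [-0.1 -3.6 -0.1] after turn [-0.1 -3.6 -0.1]
```

Firm stop at tip 145.9 mm, against 146.3 mm expected for the knob lying down. One more mm, then I come away.

>>> arm_command --rows "1 0 0 1 0 0 0; 1 0 0 0 0 0 0"

```text
time_s: 10.32
position: [0.54, 0.1582, 0.1626]
tool_rot: [[-0.245, 0.969, 0.002], [0.969, 0.245, 0.0], [-0.0, 0.002, -1.0]]
ft_force: [-2.9, -0.1, 10.3]
grip_width: -0.0002
```

>>> arm_command --rows "1 0 0 -10 0 0 0; 1 0 0 -25 0 0 0; 1 0 0 -35 0 0 0; 1 0 0 -35 0 0 0; 1 -10 0 -20 0 0 0"

```text
time_s: 10.73
position: [0.5422, 0.1494, 0.2905]
tool_rot: [[-0.247, 0.969, 0.004], [0.969, 0.247, 0.001], [-0.0, 0.004, -1.0]]
ft_force: [0.7, 0.4, 0.9]
grip_width: 0.0001
```

>>> arm_command --rows "1 -35 -10 0 0 0 0; 1 -35 -10 0 0 0 0; 1 -35 0 0 0 0 0; 1 -35 0 0 0 0 0; 1 0 0 0 0 0 0"

```text
time_s: 11.15
position: [0.558, 0.0027, 0.2862]
tool_rot: [[-0.24, 0.971, -0.0], [0.971, 0.24, -0.001], [-0.001, -0.001, -1.0]]
ft_force: [-0.0, -0.4, -0.3]
grip_width: 0.0001
```

```bash
python3 -c "
from h import *
goto()
v=np.load('pose.npy');a=1.45
for n,b in(('top',(200,140)),('scene',(310,150))):
  im=eyes.get_image(n);cv2.imwrite('pics/d%s.png'%n,cv2.resize(im[b[1]:b[1]+150,b[0]:b[0]+130,::-1],None,fx=3,fy=3,interpolation=cv2.INTER_CUBIC))
  for a in(1.2,1.45):print(n,a,(proj(n,w(v,(36*np.sin(a),62,134+36*np.cos(a))))-b)*3)
cv2.imwrite('pics/d.png',np.hstack([cv2.imread('pics/dtop.png'),cv2.imread('pics/dscene.png')]))"
```

```text
t 11.15 tip chest [ 18.5 -92.9 269.2] F chest [-0.1 -0.4 -0.3] w 0.0001
turn [-0.04  0.08 -0.47]
top 1.2 [292.40453013 202.7625654 ]
top 1.45 [293.06990389 201.04907817]
scene 1.2 [136.51984746 150.33708606]
scene 1.45 [135.29121687 161.74557215]
```

View pics/d.png

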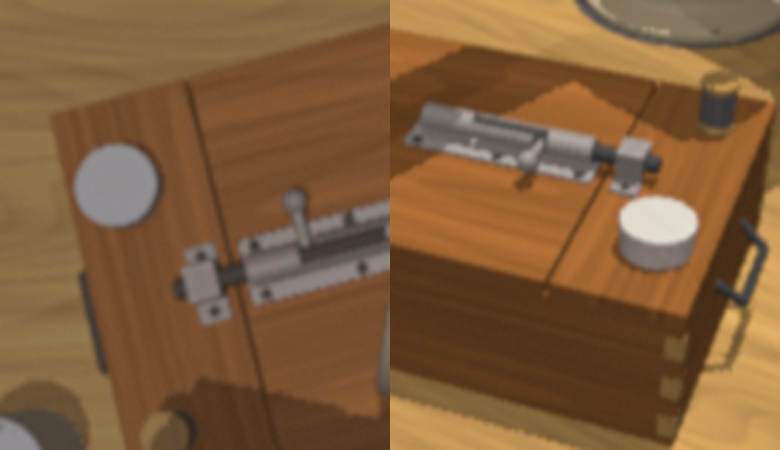

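Both views show the knob down to the +x side, rod through the keeper, lid flush, and tin and spool in place. The knob reads about (137,157) in the scene crop against (135,162) predicted, so I'll take one closer look.

```bash
python3 -c "
from h import *
v=np.load('pose.npy')
n='scene';b=(335,180);im=np.mean([eyes.get_image(n) for _ in range(6)],0).astype(np.uint8);z=cv2.resize(im[b[1]:b[1]+40,b[0]:b[0]+50,::-1],None,fx=12,fy=12,interpolation=cv2.INTER_CUBIC)
o=z.copy()
for a,c in((1.25,(0,0,255)),(1.45,(0,255,0))):
  p=(proj(n,w(v,(36*np.sin(a),62,134+36*np.cos(a))))-b+.5)*12;cv2.circle(o,tuple(p.astype(int)),int(12*474.5*.008/1.1),c,1)
cv2.imwrite('pics/e.png',np.vstack([z[:290],o[:290]]) if 0 else cv2.resize(np.hstack([z,o]),None,fx=.66,fy=.66))"
```

```text
(no output)
```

View pics/e.png

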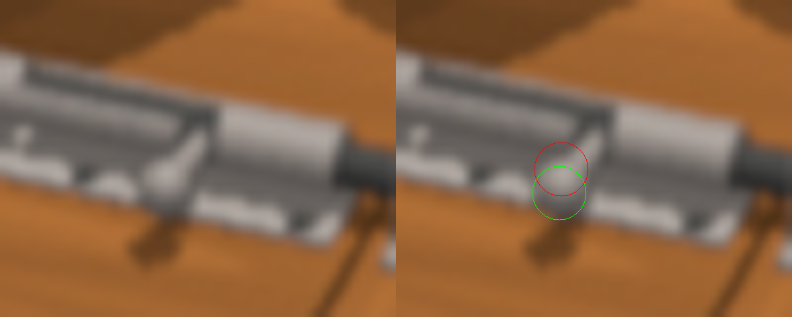

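The ball reads between the two circles, within calibration error. A second press with a different part of the tip will settle it.

```bash
python3 -c "
from h import *
goto((29,62,269),(29,62,150))"
```

```text
t 11.55 tip chest [ 19.1 -86.8 269.5] F chest [-0.  -0.2 -0.7] w 0.0
turn [ 0.01  0.   -0.09]
(29, 62, 269) shift now [148.8   9.7   0.5] after turn [148.8   9.9   0.5]
(29, 62, 150) shift now [  0.  -0. 119.] after turn [  0.   0. 119.]
```

>>> arm_command --rows "1 38 5 0 0 0 0; 1 38 5 0 0 0 0; 1 38 0 0 0 0 0; 1 35 0 20 0 0 0; 1 0 0 20 0 0 0"

```text
time_s: 11.97
position: [0.5287, 0.1603, 0.247]
tool_rot: [[-0.251, 0.968, 0.003], [0.968, 0.251, 0.002], [0.001, 0.003, -1.0]]
ft_force: [0.6, 1.0, -0.7]
grip_width: 0.0001
```

>>> arm_command --rows "1 0 0 25 0 0 0; 1 0 0 25 0 0 0; 1 0 0 15 0 0 0; 1 0 0 10 0 0 0; 1 0 0 0 0 0 0"

```text
time_s: 12.38
position: [0.5296, 0.155, 0.1697]
tool_rot: [[-0.246, 0.969, -0.003], [0.969, 0.246, -0.0], [0.001, -0.003, -1.0]]
ft_force: [0.1, 0.3, 0.2]
grip_width: 0.0001
```

```bash
python3 -c "
from h import *
goto((29,62,146))"
```

```text
t 12.38 tip chest [ 28.7  61.7 152.7] F chest [0.2 0.3 0.2] w 0.0001
turn [-0.19 -0.03 -0.13]
(29, 62, 146) shift now [0.3 0.3 6.7] after turn [0.3 0.3 6.7]
```

>>> arm_command --rows "1 0 0 3 0 0 0; 1 0 0 2 0 0 0; 1 0 0 0 0 0 0"

```text
time_s: 12.63
position: [0.5307, 0.1547, 0.1669]
tool_rot: [[-0.245, 0.969, 0.001], [0.969, 0.245, 0.0], [-0.0, 0.001, -1.0]]
ft_force: [0.2, 0.4, -0.6]
grip_width: 0.0002
```

>>> arm_command --rows "1 0 0 1 0 0 0; 1 0 0 1 0 0 0; 1 0 0 0 0 0 0"

```text
time_s: 12.88
position: [0.5304, 0.1547, 0.1645]
tool_rot: [[-0.245, 0.969, 0.0], [0.969, 0.245, 0.0], [-0.0, 0.0, -1.0]]
ft_force: [-0.5, 0.3, 0.4]
grip_width: -0.0001
```

>>> arm_command --rows "1 0 0 1 0 0 0; 1 0 0 0 0 0 0"

```text
time_s: 13.05
position: [0.5304, 0.1546, 0.1633]
tool_rot: [[-0.245, 0.969, 0.0], [0.969, 0.245, -0.0], [-0.0, 0.0, -1.0]]
ft_force: [-0.3, -0.6, 0.8]
grip_width: 0.0001
```

>>> arm_command --rows "1 0 0 1 0 0 0; 1 0 0 0 0 0 0"

```text
time_s: 13.22
position: [0.5306, 0.1547, 0.1628]
tool_rot: [[-0.245, 0.969, 0.001], [0.969, 0.245, 0.0], [-0.0, 0.001, -1.0]]
ft_force: [-1.6, 0.1, 4.3]
grip_width: -0.0
```

>>> arm_command --rows "1 0 0 -10 0 0 0; 1 0 0 -25 0 0 0; 1 0 0 -35 0 0 0; 1 0 0 -35 0 0 0; 1 0 0 -25 0 0 0"

```text
time_s: 13.63
position: [0.5305, 0.1547, 0.2961]
tool_rot: [[-0.245, 0.969, 0.004], [0.969, 0.245, 0.0], [-0.001, 0.003, -1.0]]
ft_force: [0.8, 0.1, -1.2]
grip_width: -0.0
```

>>> arm_command --rows "1 0 0 -10 0 0 0; 1 0 0 0 0 0 0; 1 0 0 0 0 0 0"

```text
time_s: 13.88
position: [0.5302, 0.1547, 0.3024]
tool_rot: [[-0.245, 0.969, 0.0], [0.969, 0.245, 0.0], [-0.0, 0.0, -1.0]]
ft_force: [-0.4, 0.4, -0.6]
grip_width: -0.0002
```

```bash
python3 -c "
from h import *
goto()
n='scene';b=(215,120);im=eyes.get_image(n);cv2.imwrite('pics/f.png',cv2.resize(im[b[1]:b[1]+200,b[0]:b[0]+300,::-1],None,fx=2.5,fy=2.5,interpolation=cv2.INTER_CUBIC))"
```

```text
t 13.88 tip chest [ 29.3  61.2 285.4] F chest [-0.3  0.5 -0.6] w -0.0002
turn [ 0.02  0.   -0.17]
```

View pics/f.png

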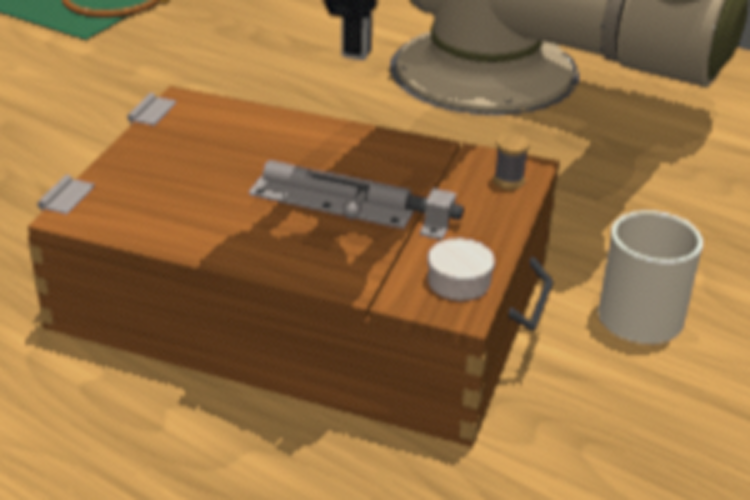

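The lid is flush, the rod stands through the keeper at (455,212), the knob is down at (352,208), and the spool, tin and mug are in place. The tool is clear.

```bash
python3 -c "
from rig import env
print(env.close_job())"
```

```text
the job is handed in; nothing more can be done
None
```

The chest is shut and bolted, and the job is handed in at about 14 s of the 58 s allowed. I pushed only with the closed fingertips, in the order asked.

- **Lid:** pressed on the bare board until it met the rigid stop. The fingertips read 119.8 mm at 19 N, against 120 mm for flush, and the picture shows it flush.
- **Bolt:** pushed along its slot to the end stop at about 11 N. The tip position and the picture both agree with a throw of 50 mm, and the rod shows beyond the keeper.
- **Knob:** pushed over towards +x, then pressed down twice. It stopped at 145.6 to 145.9 mm, against 146.3 mm expected when lying fully down.
- **Loose things:** the spool, tin and mug look undisturbed in the last picture. I came away with the tips 165 mm above the lid.

**One check disagreed:** in the close-up after the first press, the knob read about 1 to 1.5 pixels high, which would mean a turn of about 1.37 rad instead of 1.45. I took this as camera calibration error. The second press, with a different part of the tip, met nothing until about 146 mm, which confirms the knob is down.

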